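# Slide the loaded spice tray up into its dock

### The job

Take the white spice tray by its blue grip and slide it, with the two jars standing on it, from the worktop up over the step of the wooden docking base and in under its steel lips; raise it no more than a finger's width (2 cm), keep the jars upright and do not ram the base. Push it fully home until the red sprung stop yields a little (a gentle press of about 10 N), keep it pressed for a moment, then let go and leave the tray lying there. Do not shift the steel cup or the small tin.

Things in the scene. Friction and masses are not known exactly. Their poses are not given: they have to be found in the camera images.
- dock: wooden docking base, fixed, floor plate 275 x 160 mm with two light rails along its x axis, the direction in which the tray slides in. Origin on the channel's centre line, 12 mm BELOW the floor's top. Channel 128 mm wide (rails' inner faces y = +-64 mm), flaring to about 146 mm at its mouth (x = -93 to -57 mm). Rails' tops 19 mm above the floor.
- dock_step (a point): middle of the dock's front edge, on top of its floor plate (dock x = -110 mm): the step that the tray must climb, 4 to 9 mm above the worktop. Axes as the dock's.
- dock_lips (a point): point on the floor's top, midway between the front ends of the two level steel lips (dock x = -40 mm). From here to x = +90 mm the lips reach 12 mm inward from each rail (to y = +-52 mm), underside 14 mm above the floor; ahead of it, over x = -60 to -40 mm, they slope up outward like a funnel. Axes as the dock's.
- tray: white tray, loose, 210 mm long (x) x 120 wide (y), plate 6 mm thick, 0.25 to 0.42 kg. Inside rim 19 mm high, 88 mm wide, so 16 mm flanges run free under the lips. Origin at the centre of the underside, x to the nose (edge at x = +105 mm), z up. Home in the dock its origin is at dock y = 0, z = +12 mm, x about 0 to +18 mm, depending on where the stop sits.
- tray_grip (a point): centre of the tray's blue upright grip, 89 mm behind the tray's centre, 72 mm above its underside: a flat block 14 mm thick along the tray's x axis, 52 mm wide, 36 mm high. Take it from above, one finger before and one behind it. Axes as the tray's. Held only here, the loaded tray is nose-heavy: lifted, its nose sags in the grip by several mm (a firm 90 N grip helps) and then catches the step.
- stop (a joint): how far the red sprung stop pad at the dock's far end is pushed in, m; 0 at rest, at most 0.008; 4 N per mm. The pad, 60 mm wide, meets the tray's nose. Its face at rest lies between dock x = +106 and +120 mm, other in each run and not measured: find it by feel. Sliding alone takes about 1 to 5 N. When let go the tray may spring back a few mm.
- jar_left: glass spice jar, green label, black cap, 45 mm across, 105 mm high, 0.07 to 0.17 kg, standing loose on the tray near its nose; origin at the centre of its underside, z up
- jar_right: glass spice jar, green label, black cap, 44 mm across, 105 mm high, 0.07 to 0.17 kg, standing loose on the tray near its middle; origin at the centre of its underside, z up
- cup: small plain steel cup, 58 mm across, 62 mm high, a bystander; origin at the centre of its underside
- tin: small blue tin with a red lid, 29 x 77 x 43 mm, a bystander; origin at the centre of its underside
Not all that is in view belongs to the job. What is shaped like the jar_left but orange is not meant.

How it is judged:
By the outcome, as a careful person would: the job done as asked, in the order asked, and still so for the second after the job is handed in, with the robot touching nothing.
It also fails if it takes over 72 s, if anything falls off the work surface, if the arm or the gripper's body presses on something with over 40 N, if the wrist force passes 120 N, or if a joint passes its speed limit or range.

### The arm

A 7-joint arm with a two-finger parallel gripper is mounted at the origin on the work surface; the furniture and walls round the work are solid. World frame = base frame: x ahead of the robot, y to its left, z up, the work surface at z = 0. Lengths are in mm, angles in rad, forces in N, time in s.
With the tool pointing down it reaches from about 375 to 925 mm from the base axis. Payload 3.1 kg.
Tool frame: the origin (TCP) lies midway between the tips of the shut fingers; the grasp point (between the pads) lies 19 mm behind it; z points along the fingers, y is the line along which they close (so a half turn about z gives the same grasp; the last joint's range is limited). The gripper opens to 85 mm and grips with 20 to 120 N. Pads are 22 mm wide; open, the fingers measure 114 mm over their backs; the gripper's body (76 mm by 85 mm) begins 54 mm behind the grasp point. The pads swing forward as they close: fully open they stand 13 mm farther back than shut.
Start: joints at [1.244, 0.383, 0.044, 1.598, -0.018, 1.161, -0.05], TCP at [147.446, -633.058, 231.269] pointing down, gripper open.
Joint ranges: [-2.61, 2.61], [-0.41, 2.15], [-1.48, 1.57], [0, 2.5], [-1.57, 4.71], [0.05, 1.97], [-2.85, 2.85]. Speed limits (rad/s): [2.79, 2.79, 3.14, 3.14, 3.14, 3.14, 3.14].

### API

Orientations are given as a rotation vector (axis times angle).
In Python, from plant import * gives the robot as it stands. The module is installed in compiled form; this text tells all that it offers.
- The arm moves only by the tool step_arm, never from a script. Its arguments are lists of equal length, an entry for each row: "gripper": the closure, from 0 (fully open) to 1 (shut); "linear": the shift along the tool's x, y, z in cm, a list of three; "twist": the turn, a rotation vector about the tool's x, y, z in degrees, a list of three. A call has 1 to 5 rows; each row is the pose to reach, as a shift and turn from the pose commanded when the call began, along the tool's axes at that moment; what a row does not reach only later rows make up. A row lasts 1/8 s, in which the tool goes at most 62.5 mm and 10.7 degrees, less where a joint would pass 70% of its speed; a pose out of reach is approached as far as the arm can. A call with a gripper value outside its range is refused whole. The fingers move at their own pace and stop on an object; the grip force is fixed at half the most. Time passes only in rows, so rows that repeat a pose let the fingers close. It gives the time, the measured TCP pose, the force, the opening and the grip force at its end, in the units of the state.
- observe(): the state, without advancing time (a new reading comes with each control period).
- snapshot(name): name is "side" or "top"; returns the picture (480x640x3 uint8, red, green, blue); there is no depth.
- camera_info(name): a dict with "K" (3x3 intrinsics, pixels), "k1" (the pictures are not rectified: a ray, as slopes to the right and down, at radius r is drawn at 1 + k1 r^2 times it, then the intrinsics apply), "world_from_camera" (4x4, takes a point from camera to world coordinates). Camera axes: x right, y down, z forward; pixel columns grow to the right and rows downward; lengths in mm; the calibration is good to about 2 mm. A picture is of the moment at which its call begins. camera_info takes no time and is no camera call.
- close_job(): hands the job in; it is judged then, once.
Trained networks look in the newest picture that a camera, given by its name, has taken for a name from the list of things; names that differ only in an ending like _2 or _b are one class to them, and where a whole thing is asked for, a point or a joint stands for the part that bears it (a point fixed in the world has none). Each returns a list of dicts, best first, with "conf" (0 to 1); they miss things now and then, are a little off and sometimes report something else, mostly with a low value. They report only what shows in the picture. A call takes as long as a camera call. They do not tell look-alikes from the thing itself.
- outline_of(camera, label): "mask" (480x640 bool, what is visible of it) and "pixel" ([column, row] in pixels, amid what is visible of it).
The state is a dict: "t": time; "joint_positions": joint angles; "joint_vel": joint speeds; "joint_torque": joint torques, N m; "ee_pos": TCP position; "orientation": TCP orientation; "force": force on the tool from outside, world axes, zero at the start; "ft_torque": the same for the moment, N m; "gripper_width": finger opening in mm; "grip_force": force on a finger pad.
Only numpy, scipy, OpenCV 4.12 (cv2) and the standard library are available. Lean on these libraries where they do the work, as an engineer would, in place of code of your own. Each camera call takes 0.05 s, during which the arm holds its last target. There are 200 camera calls.

## Working session

There is one attempt and no reset: what is moved stays moved. The work goes in short steps, Python scripts to look and compute and a tool call to move; the robot and the scene stay as the last step left them, time stands still between calls to the robot, and variables do not carry over. Pictures are saved under pics/ and viewed, at most 10 in all, crops included, and the job is handed in when it is done.

Besides the shell and the picture viewer there is one more tool, called after "Call:" by a JSON object that holds its "name" and its "arguments". step_arm: Moves the arm, as the interface text tells. Its arguments: {"type":"object","properties":{"gripper":{"type":"array"},"linear":{"type":"array"},"twist":{"type":"array"}},"required":["gripper","linear","twist"]}

```bash
mkdir -p pics; cat > h.py <<'E'
from plant import *
import numpy as np, cv2
from scipy.spatial.transform import Rotation as R
def save(cam,name):
    im=snapshot(cam); cv2.imwrite(f'pics/{name}.png',im[:,:,::-1]); return im
def ray(cam,px):
    c=camera_info(cam);K=np.array(c['K']);T=np.array(c['world_from_camera'])
    d=np.linalg.solve(K,[px[0],px[1],1.])[:2]; u=d.copy()
    for _ in range(20): u=d/(1+c['k1']*(u@u))
    return T[:3,3],T[:3,:3]@np.r_[u,1]
def onz(cam,px,z):
    o,d=ray(cam,px); return o+d*(z-o[2])/d[2]
def proj(cam,P):
    c=camera_info(cam);K=np.array(c['K']);T=np.array(c['world_from_camera'])
    p=(np.asarray(P,float)-T[:3,3])@T[:3,:3]; u=p[...,:2]/p[...,2:]
    u=u*(1+c['k1']*(u**2).sum(-1,keepdims=True)); return u@K[:2,:2].T+K[:2,2]
E
cat > a.py <<'E'
from h import *
s=observe();print(s['t'],s['ee_pos'],s['orientation'],s['gripper_width'],s['force'])
for c in('top','side'):
    im=save(c,c+'0'); i=camera_info(c);print(c,np.round(i['world_from_camera'],3).tolist(),np.round(i['K'],1).tolist(),i['k1'])
    for l in('tray','tray_grip','dock','jar_left','jar_right','cup','tin','stop'):
        for o in outline_of(c,l)[:3]:
            m=o['mask'].astype(np.uint8);np.save(f'pics/{c}_{l}.npy',m) if o is None else None
            r=cv2.minAreaRect(cv2.findNonZero(m)) if m.any() else None
            print(l,round(o['conf'],2),np.round(o['pixel']),r and [np.round(x,1) for x in r],int(m.sum()))
E
python3 a.py
```

```text
0.0 [ 147.20649412 -632.12635251  229.88237997] [-3.11844263e+00 -3.58455079e-01  6.90071579e-04] 85.22284677942068 [-0.3131406  -0.27079385 -0.16648249]
top [[-0.023, -0.992, 0.128, 336.111], [-0.999, 0.026, 0.023, 42.573], [-0.026, -0.127, -0.992, 911.837], [0.0, 0.0, 0.0, 1.0]] [[450.3, 0.0, 313.3], [0.0, 450.3, 240.7], [0.0, 0.0, 1.0]] 0.01721572828069171
tray 0.67 [446. 221.] [array([435.8, 220.7]), array([ 60.6, 118.2]), np.float64(84.6)] 5219
tray_grip 0.59 [446. 224.] [array([435.4, 220.9]), array([ 60.6, 117.5]), np.float64(84.3)] 5147
dock 0.82 [280. 230.] [array([273.8, 225.5]), array([ 82.5, 138.3]), np.float64(80.8)] 10188
jar_left 0.69 [404. 214.] [array([402., 214.]), array([24. , 35.4]), np.float64(40.6)] 715
jar_left 0.57 [166. 245.] [array([166.6, 246.7]), array([40.2, 23.6]), np.float64(20.0)] 803
jar_left 0.51 [457. 290.] [array([457. , 289.5]), array([31., 38.]), np.float64(90.0)] 1007
jar_right 0.59 [430. 222.] [array([431.3, 221.2]), array([24.7, 38.2]), np.float64(45.0)] 791
cup 0.68 [457. 288.] [array([456.8, 290.1]), array([31.2, 37.7]), np.float64(78.7)] 96
[... 589 characters left out ...]
0. 232.] [array([250. , 231.5]), array([27., 12.]), np.float64(90.0)] 334
jar_left 0.89 [353. 257.] [array([355.8, 274.8]), array([27.1, 59.5]), np.float64(2.6)] 537
jar_left 0.85 [282. 199.] [array([282., 199.]), array([40.4, 17.5]), np.float64(87.0)] 679
jar_right 0.79 [359. 295.] [array([359., 295.]), array([68., 28.]), np.float64(90.0)] 1784
cup 0.68 [285. 340.] [array([285., 339.]), array([56., 40.]), np.float64(90.0)] 1998
tin 0.84 [251. 231.] [array([251.3, 231.8]), array([28.2, 13.8]), np.float64(85.2)] 356
tin 0.36 [372. 338.] [array([371.7, 330.6]), array([101.3,  88.7]), np.float64(68.4)] 5425
stop 0.43 [304. 225.] [array([303.6, 227.6]), array([ 5.8, 21.7]), np.float64(80.5)] 125
```

```bash
python3 - <<'E'
import cv2
a=cv2.imread('pics/top0.png')[130:340,120:540];cv2.imwrite('pics/top0c.png',cv2.resize(a,(800,400),interpolation=cv2.INTER_CUBIC))
a=cv2.imread('pics/side0.png')[160:410,220:470];cv2.imwrite('pics/side0c.png',cv2.resize(a,(600,600),interpolation=cv2.INTER_CUBIC))
E
```

```text
(no output)
```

View pics/top0c.png

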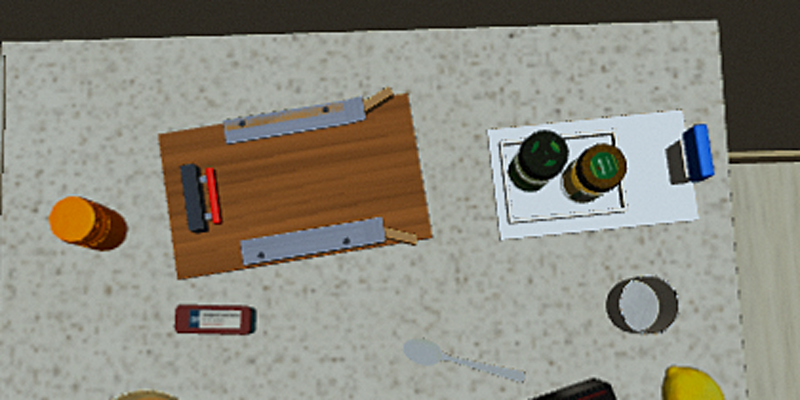

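View pics/side0c.png

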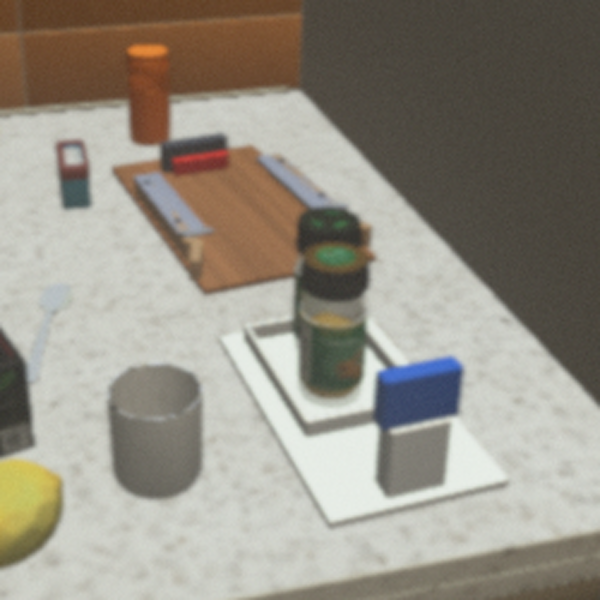

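The top view shows the tray with its nose to the left. Jar_left is at about (402,214) and jar_right at (431,221), both green label with black cap and standing on the tray. The blue grip is at (486,210). The dock is at (275,226), its mouth facing the tray. Jar candidates are (402,214) and the orange one at (166,246); the latter is the look-alike and stays out. The enlarged crops above confirm this.

```bash
cat > fit.py <<'E'
from h import *
from scipy.optimize import least_squares
def seeds(cam,pts,s,off):
    im=cv2.cvtColor(cv2.imread(f'pics/{cam}0.png'),cv2.COLOR_BGR2GRAY)
    p=((np.array(pts,float)+.5)/s-.5+off).astype(np.float32).reshape(-1,1,2)
    q=cv2.cornerSubPix(im,p.copy(),(4,4),(-1,-1),(3,30,.01)).reshape(-1,2)
    p=p.reshape(-1,2);print(np.round(q-p,1).tolist())
    return np.where(np.abs(q-p).max(1,keepdims=True)<3,q,p)
T=lambda p:seeds('top',p,800/420,(120,130)); S=lambda p:seeds('side',p,2.4,(220,160))
def fit(obs,x0,zf):
    def model(v,L):
        P=np.array(L,float);return R.from_rotvec([0,0,v[2]]).apply(P)+[v[0],v[1],zf if zf is not None else v[3]]
    f=lambda v:np.concatenate([(proj(c,model(v,L))-q).ravel() for c,L,q in obs])
    r=least_squares(f,x0,x_scale=[10,10,.1,10][:len(x0)],loss='soft_l1');print(np.round(r.x,3),'yaw',np.round(np.degrees(r.x[2]),2),'res',np.round(r.fun,1).tolist());return r.x
# tray: top face z=6; nose toward -camera x
n1,n2,b1,b2=[105,-60,6],[105,60,6],[-105,60,6],[-105,-60,6]
tt=T([(487,130),(683,110),(697,219),(499,240)]);ts=S([(220,340),(332,523),(506,484)])
c=onz('top',tt.mean(0),6);d=onz('top',tt[[0,3]].mean(0),6)-c;y=np.arctan2(d[1],d[0])
right,left=-1,1
to=('top',[n1,b2,b1,n2],tt);si=('side',[n2,b1,b2],ts)
for o in([to],[si],[to,si]):
    v=fit(o,[c[0],c[1],y],0)
M=lambda P:R.from_rotvec([0,0,v[2]]).apply(np.array(P,float))+[v[0],v[1],0]
print('grip',M([-89,0,72]))
D=T([(159,134),(409,94),(432,238),(178,279)]);Ds=S([(113,167),(256,148),(205,291)])
c=onz('top',D.mean(0),7);d=onz('top',D[[0,3]].mean(0),7)-c;y=np.arctan2(d[1],d[0])
L=[[165,-80,0],[-110,-80,0],[-110,80,0],[165,80,0]]
do=('top',L,D);ds=('side',[L[3],L[0],L[2]],Ds)
for o,z in(([do],6.5),([ds],6.5),([do,ds],6.5),([do,ds],None)):
    w=fit(o,[c[0],c[1],y]+([7] if z is None else []),z)
W=lambda p:R.from_rotvec([0,0,-w[2]]).apply(np.array(p)-[w[0],w[1],0])
print('tray in dock',W(M([0,0,0])),np.degrees(v[2]-w[2]))
g=outline_of('top','jar_left')
for n,px in(('jl',(404,206)),('jr',(436,214))):
    p=onz('top',px,111);print(n,p,R.from_rotvec([0,0,-v[2]]).apply(p-[v[0],v[1],0]))
E
python3 fit.py
```

```text
[[-0.10000000149011612, -0.20000000298023224], [-0.6000000238418579, 0.20000000298023224], [0.699999988079071, -0.5], [1.0, -0.30000001192092896]]
[[-0.10000000149011612, -0.699999988079071], [-1.399999976158142, 0.6000000238418579], [1.2999999523162842, -1.399999976158142]]
[ 486.672 -174.015    1.65 ] yaw 94.51 res [-0.3, -0.1, 0.3, -1.1, 0.5, 0.6, -0.5, 0.3]
[ 487.782 -175.358    1.643] yaw 94.11 res [-0.4, -0.6, -0.0, -0.1, 0.3, 0.3]
[ 487.192 -174.643    1.649] yaw 94.47 res [0.0, -0.4, 0.6, -1.3, 0.8, 0.4, -0.3, 0.0, -1.1, -0.6, -0.1, -0.3, -0.0, -0.2]
grip [ 494.13618231 -263.37163866   72.        ]
[[-0.5, -0.0], [-0.5, -1.5], [0.4000000059604645, -0.4000000059604645], [-0.4000000059604645, 0.20000000298023224]]
[[-1.100000023841858, 0.30000001192092896], [-1.7000000476837158, -1.2000000476837158], [-0.4000000059604645, 1.7000000476837158]]
[487.584 115.995   1.711] yaw 98.02 res [-0.3, -0.2, -0.0, 0.3, 0.4, -0.2, -0.0, 0.1]
[487.759 109.76    1.71 ] yaw 97.97 res [-0.2, 0.3, 0.2, 0.6, 0.0, -0.6]
[488.054 115.516   1.711] yaw 98.04 res [-0.1, -0.4, 0.2, 0.1, 0.6, -0.4, 0.2, -0.2, -0.5, -0.5, -0.4, -0.2, -0.4, -2.1]
[488.417 116.18    1.711   3.707] yaw 98.01 res [-0.0, -0.3, -0.1, 0.3, 0.2, -0.4, 0.2, -0.3, -0.3, 0.4, -0.3, 0.7, -0.3, -1.0]
tray in dock [-287.81506346   41.7345321     0.        ] -3.53432811396272
jl [ 497.92330781 -103.41831829  111.        ] [ 70.17021804 -16.2557284  111.        ]
jr [ 481.66826733 -159.64566041  111.        ] [ 15.38256288   4.33682326 111.        ]
```

```bash
cat > mv.py <<'E'
from h import *
import sys
# mv.py x y z toolyaw(deg of tool y axis) pitch(nose up deg): print tool-frame shift/turn
def tgt(yaw,pitch=0):
    y=np.radians(yaw); r=R.from_matrix(np.array([[-np.sin(y),np.cos(y),0],[np.cos(y),np.sin(y),0],[0,0,-1]]).T)
    # columns: x=( -sin,cos),y=(cos,sin),z=down
    return R.from_rotvec(np.radians(-pitch)*np.array([-np.sin(y),np.cos(y),0])*(-1))*r if pitch else r
s=observe();p=s['ee_pos'];r=R.from_rotvec(s['orientation'])
print('t',round(s['t'],2),'p',np.round(p,1),'yaxis',np.round(r.as_matrix()[:,1],4),'yaw',np.round(np.degrees(np.arctan2(*r.as_matrix()[[1,0],1])),2),'F',np.round(s['force'],1),'w',round(s['gripper_width'],1),round(s['grip_force'],1))
if len(sys.argv)>1:
    a=list(map(float,sys.argv[1:])); q=tgt(a[3],a[4] if len(a)>4 else 0)
    print('lin cm',np.round(r.inv().apply(np.array(a[:3])-p)/10,2),'twist',np.round(np.degrees((r.inv()*q).as_rotvec()),2))
E
sed -i 's/-np.sin(y),np.cos(y),0\],\[np.cos(y)/-np.sin(y),np.cos(y),0],[np.cos(y)/' mv.py; python3 mv.py 494 -263.4 230 -85.5
```

```text
t 0.95 p [ 147.5 -633.1  231.3] yaxis [ 2.268e-01 -9.739e-01  1.000e-04] yaw -76.89 F [-0.6 -0.2 -0.4] w 85.2 0.0
lin cm [ 42.14 -28.14   0.13] twist [ 0.   -0.    8.61]
```

Call:
{"name": "step_arm", "arguments": {"gripper": [0, 0, 0, 0, 0], "linear": [[5, -3.3, 0], [10, -6.7, 0], [15, -10, 0], [20, -13.3, 0], [25, -16.7, 0]], "twist": [[0, 0, 2], [0, 0, 4], [0, 0, 6], [0, 0, 7], [0, 0, 8.6]]}}

```text
t: 1.58
ee_pos: [354.3, -412.4, 231.7]
orientation: [3.138, 0.122, 0.001]
force: [0.4, -0.7, 0.9]
gripper_width: 85.6
grip_force: 0.0
```

```bash
python3 mv.py 494 -263.4 150 -85.5
```

```text
t 1.57 p [ 354.3 -412.4  231.7] yaxis [ 7.76e-02 -9.97e-01  9.00e-04] yaw -85.55 F [ 0.4 -0.7  0.9] w 85.6 0.0
lin cm [ 15.08 -13.77   8.16] twist [ 0.05 -0.04 -0.05]
```

Call:
{"name": "step_arm", "arguments": {"gripper": [0, 0, 0, 0, 0], "linear": [[4, -3.6, 1], [8, -7.3, 2.5], [12, -11, 4], [15.1, -13.8, 5.5], [15.1, -13.8, 8.2]], "twist": [[0, 0, 0], [0, 0, 0], [0, 0, 0], [0, 0, 0], [0, 0, 0]]}}

```text
t: 2.2
ee_pos: [497.7, -259.6, 150.4]
orientation: [-3.138, -0.137, -0.009]
force: [-0.1, -1.7, -0.1]
gripper_width: 85.3
grip_force: 0.0
```

```bash
python3 mv.py 494 -263.4 51 -85.5; python3 - <<'E'
from h import *
a=save('top','t1')[130:340,330:540]; b=save('side','s1')[160:410,220:470]
a=cv2.resize(a,(400,400),interpolation=cv2.INTER_CUBIC);b=cv2.resize(b,(400,400),interpolation=cv2.INTER_CUBIC)
cv2.imwrite('pics/c1.png',np.hstack([a,b])[:,:,::-1])
E
```

```text
t 2.2 p [ 497.7 -259.6  150.4] yaxis [ 8.740e-02 -9.962e-01 -2.000e-04] yaw -84.98 F [-0.1 -1.7 -0.1] w 85.3 0.0
lin cm [-0.45  0.35  9.93] twist [-0.01 -0.32  0.52]
```

View pics/c1.png

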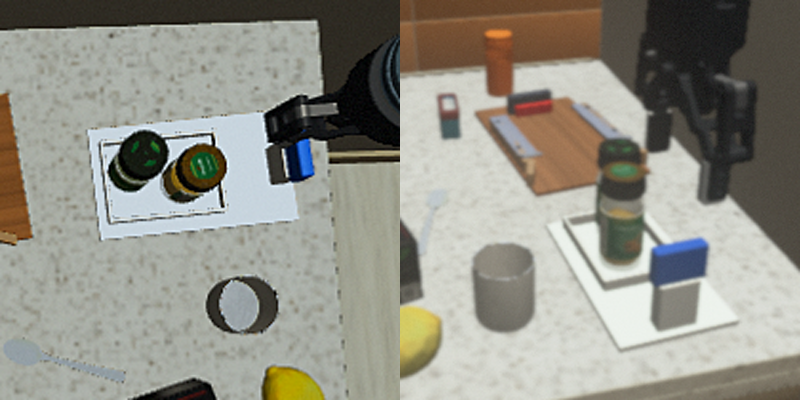

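```bash
python3 - <<'E'
from h import *
for c,o,s in(('top',(330,130),400/210),('side',(220,160),1.6)):
    for n,P in(('tcp',[497.7,-259.6,150]),('tcp back',[497.7,-259.6,163]),('finger+',[494,-217,163]),('finger-',[501.5,-302,163]),('grip top',[494,-263.4,90]),('grip c',[494,-263.4,72])):
        print(c,n,np.round((proj(c,P)-o)*s))
    for g in outline_of(c,'tray_grip')[:1]:print(g['conf'],(g['pixel']-np.array(o))*s)
E
```

```text
top tcp [324. 131.]
top tcp back [330. 128.]
top finger+ [281. 133.]
top finger- [379. 122.]
top grip top [305. 148.]
top grip c [298. 152.]
0.86 [214.85714286 180.95238095]
side tcp [287. 182.]
side tcp back [288. 168.]
side finger+ [264. 146.]
side finger- [315. 192.]
side grip top [279. 245.]
side grip c [277. 263.]
0.58 [248.   288.64]
```

Call:
{"name": "step_arm", "arguments": {"gripper": [0, 0, 0, 0, 0], "linear": [[-0.5, 0.3, 2], [-0.5, 0.3, 5], [-0.5, 0.3, 7.5], [-0.5, 0.3, 9.5], [-0.5, 0.3, 9.9]], "twist": [[0, 0, 0.5], [0, 0, 0.5], [0, 0, 0.5], [0, 0, 0.5], [0, 0, 0.5]]}}

```text
t: 3.02
ee_pos: [487.2, -268.8, 50.3]
orientation: [3.14, 0.106, -0.001]
force: [0.4, -0.1, 0.5]
gripper_width: 85.6
grip_force: 0.0
```

```bash
python3 mv.py 493 -263.4 51 -85.5
```

```text
t 3.02 p [ 487.2 -268.8   50.3] yaxis [ 6.770e-02 -9.977e-01  1.000e-04] yaw -86.12 F [ 0.4 -0.1  0.5] w 85.6 0.0
lin cm [ 0.62 -0.5  -0.07] twist [ 0.01  0.05 -0.62]
```

Call:
{"name": "step_arm", "arguments": {"gripper": [0, 0, 0.5, 1, 1], "linear": [[0.6, -0.5, -0.1], [0.6, -0.5, -0.1], [0.6, -0.5, -0.1], [0.6, -0.5, -0.1], [0.6, -0.5, -0.1]], "twist": [[0, 0, -0.6], [0, 0, -0.6], [0, 0, -0.6], [0, 0, -0.6], [0, 0, -0.6]]}}

```text
t: 3.65
ee_pos: [493.5, -262.4, 51.4]
orientation: [3.139, 0.126, 0.0]
force: [-0.1, -0.6, -0.8]
gripper_width: 32.5
grip_force: 0.0
```

Call:
{"name": "step_arm", "arguments": {"gripper": [1, 1, 1, 1, 1], "linear": [[0, 0, 0], [0, 0, 0], [0, 0, 0], [0, 0, 0], [0, 0, 0]], "twist": [[0, 0, 0], [0, 0, 0], [0, 0, 0], [0, 0, 0], [0, 0, 0]]}}

```text
t: 4.28
ee_pos: [493.6, -262.1, 51.6]
orientation: [-3.139, -0.126, 0.0]
force: [-1.0, 1.5, 5.0]
gripper_width: 15.3
grip_force: 58.8
```

```bash
python3 mv.py 493 -263.4 51 -85.5
```

```text
t 4.28 p [ 493.6 -262.1   51.6] yaxis [ 8.040e-02 -9.968e-01 -2.000e-04] yaw -85.39 F [-1.   1.5  5. ] w 15.3 58.8
lin cm [-0.07  0.12  0.06] twist [-0.01  0.01  0.11]
```

Call:
{"name": "step_arm", "arguments": {"gripper": [1, 1, 1, 1, 1], "linear": [[0, 0, -0.3], [0, 0, -0.6], [0, 0, -0.9], [0, 0, -0.9], [0, 0, -0.9]], "twist": [[0.8, 0, 0], [1.6, 0, 0], [2.5, 0, 0], [2.5, 0, 0], [2.5, 0, 0]]}}

```text
t: 4.9
ee_pos: [493.3, -262.3, 60.0]
orientation: [-3.095, -0.124, 0.003]
force: [-0.7, 0.3, -5.8]
gripper_width: 15.0
grip_force: 62.0
```

```bash
python3 mv.py 493 -263.4 51 -85.5;  python3 - <<'E'
from h import *
s=observe();print(s['ft_torque'])
b=save('side','s2')[220:420,280:480]; a=cv2.imread('pics/side0.png')[220:420,280:480,::-1]
cv2.imwrite('pics/c2.png',np.hstack([cv2.resize(i,(400,400),interpolation=cv2.INTER_CUBIC) for i in(a,b)])[:,:,::-1])
E
```

```text
t 4.9 p [ 493.3 -262.3   60. ] yaxis [ 0.0802 -0.9958 -0.0438] yaw -85.4 F [-0.7  0.3 -5.8] w 15.0 62.0
lin cm [-0.04  0.15  0.89] twist [-2.51  0.02  0.11]
[-0.69161376 -0.00340053  0.02593081]
```

View pics/c2.png

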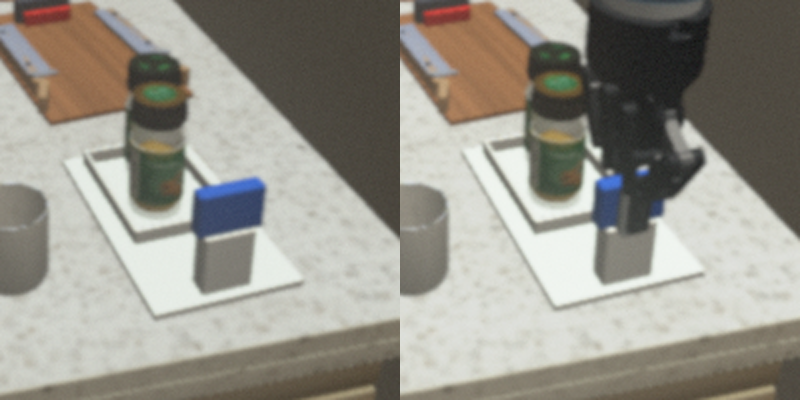

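```bash
python3 - <<'E'
s=open('mv.py').read().split('\n')
s=[('    return r*R.from_rotvec([np.radians(pitch),0,0])' if 'return R.from_rotvec(np' in l else l) for l in s]
open('mv.py','w').write('\n'.join(s))
E
cat >> h.py <<'E'
def dock_tcp(x,z,dyaw=0,lat=0,pitch=2.5):
    "TCP world for tray origin at dock x"
    y=np.radians(98.0+dyaw);w=np.radians(98.0);u=np.array([np.cos(w),np.sin(w)]);n=np.array([-u[1],u[0]]);t=np.array([np.cos(y),np.sin(y)])
    return np.r_[np.array([488.2,116.])+u*x+n*(lat+.6)-89*t,z]
E
sed -i "s/^if len(sys.argv)>1:/if len(sys.argv)>1:\n    if sys.argv[1]=='d':\n        v=list(map(float,sys.argv[2:]));sys.argv=['']+[str(k) for k in dock_tcp(v[0],v[1])]+['-82',str(v[2])]/" mv.py
python3 mv.py d -240 60 2.5
```

```text
t 4.95 p [ 493.4 -262.1   60. ] yaxis [ 0.0805 -0.9958 -0.0438] yaw -85.38 F [-0.6 -0.2 -5.3] w 15.2 62.0
lin cm [ 4.41 -4.88  0.21] twist [-0.01 -0.12 -3.37]
```

Call:
{"name": "step_arm", "arguments": {"gripper": [1, 1, 1, 1, 1], "linear": [[0.4, -0.5, 0.02], [1.4, -1.6, 0.06], [2.6, -2.9, 0.1], [3.7, -4.1, 0.16], [4.4, -4.9, 0.2]], "twist": [[0, 0, -0.4], [0, 0, -1.2], [0, 0, -2], [0, -0.1, -2.8], [0, -0.1, -3.4]]}}

```text
t: 5.58
ee_pos: [535.0, -207.4, 60.6]
orientation: [-3.089, -0.222, 0.002]
force: [-0.2, 0.1, -6.4]
gripper_width: 14.9
grip_force: 62.0
```

Call:
{"name": "step_arm", "arguments": {"gripper": [1], "linear": [[0, 0, 0]], "twist": [[0, 0, 0]]}}

```text
t: 5.7
ee_pos: [534.5, -207.9, 60.5]
orientation: [-3.089, -0.221, 0.003]
force: [-0.2, -0.1, -6.4]
gripper_width: 15.0
grip_force: 62.0
```

```bash
python3 mv.py d -185 60 2.5;  python3 - <<'E'
from h import *
a=save('top','t3')[130:340,180:495]; b=save('side','s3')[180:390,260:440]
cv2.imwrite('pics/c3.png',np.hstack([cv2.resize(a,(480,320),interpolation=cv2.INTER_CUBIC),cv2.resize(b,(274,320),interpolation=cv2.INTER_CUBIC)])[:,:,::-1])
E
```

```text
t 5.7 p [ 534.5 -207.9   60.5] yaxis [ 0.1423 -0.9888 -0.0443] yaw -81.81 F [-0.2 -0.1 -6.4] w 15.0 62.0
lin cm [-0.12 -5.32  0.28] twist [-0.04 -0.08  0.19]
```

View pics/c3.png

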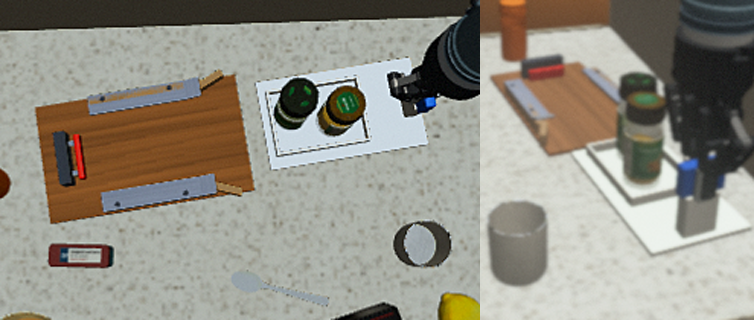

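```bash
cat > f2.py <<'E'
from h import *
im=cv2.cvtColor(cv2.imread('pics/t3.png'),cv2.COLOR_BGR2GRAY)
s=480/315
p=((np.array([(257,81),(271,169),(427,146),(236,72),(254,189),(51,222),(36,107)],float)+.5)/s-.5+[180,130]).astype(np.float32).reshape(-1,1,2)
q=cv2.cornerSubPix(im,p.copy(),(4,4),(-1,-1),(3,30,.01)).reshape(-1,2);print(np.round(q-p.reshape(-1,2),1).tolist())
zs=[19,19,15,5,5,5,5]
W=np.array([onz('top',a,z) for a,z in zip(q,zs)])
f=W[3:5].mean(0);b=W[5:].mean(0);u=(b-f)[:2];u/=np.linalg.norm(u);n=np.array([-u[1],u[0]])
loc=[(round((w-f)[:2]@u-110,1),round((w-f)[:2]@n,1)) for w in W];print(loc)
t=W[1]-W[2];print('dock yaw',np.degrees(np.arctan2(u[1],u[0])),'tray yaw side edge',np.degrees(np.arctan2(t[1],t[0])),'nose edge',np.degrees(np.arctan2(*(W[1]-W[0])[[1,0]]))-90, 'dockfront',np.degrees(np.arctan2(*(W[4]-W[3])[[1,0]]))-90)
E
python3 f2.py
```

```text
[[-1.0, 1.5], [0.20000000298023224, -0.4000000059604645], [0.10000000149011612, -1.2999999523162842], [-0.699999988079071, 0.4000000059604645], [0.4000000059604645, 0.4000000059604645], [-0.5, 1.0], [-0.800000011920929, 0.0]]
[(np.float64(-134.2), np.float64(-58.0)), (np.float64(-134.8), np.float64(57.9)), (np.float64(-341.6), np.float64(60.0)), (np.float64(-110.7), np.float64(-80.6)), (np.float64(-109.3), np.float64(80.6)), (np.float64(165.4), np.float64(79.8)), (np.float64(164.6), np.float64(-79.8))]
dock yaw 98.11766410124407 tray yaw side edge 97.5263438385887 nose edge -261.6264014890868 dockfront -262.36912154694903
```

Call:
{"name": "step_arm", "arguments": {"gripper": [1, 1, 1, 1, 1], "linear": [[0, -0.5, 0.02], [0, -1.5, 0.07], [0, -2.5, 0.11], [0, -3.5, 0.15], [0, -4, 0.18]], "twist": [[0, 0, 0], [0, 0, 0], [0, 0, 0], [0, 0, 0], [0, 0, 0]]}}

```text
t: 6.42
ee_pos: [527.8, -168.5, 60.4]
orientation: [-3.09, -0.219, 0.004]
force: [0.3, -0.3, -7.0]
gripper_width: 14.8
grip_force: 62.0
```

```bash
python3 mv.py d -165 60 2.5;  python3 - <<'E'
from h import *
s=observe();print(s['ft_torque'])
b=save('side','s4')[180:340,260:440]
cv2.imwrite('pics/c4.png',cv2.resize(b,(675,600),interpolation=cv2.INTER_CUBIC)[:,:,::-1])
E
```

```text
t 6.42 p [ 527.8 -168.5   60.4] yaxis [ 0.1411 -0.989  -0.0442] yaw -81.88 F [ 0.3 -0.3 -7. ] w 14.8 62.0
lin cm [-0.02 -3.32  0.19] twist [-0.03 -0.04  0.12]
[-0.68640838 -0.09549881 -0.00207893]
```

View pics/c4.png

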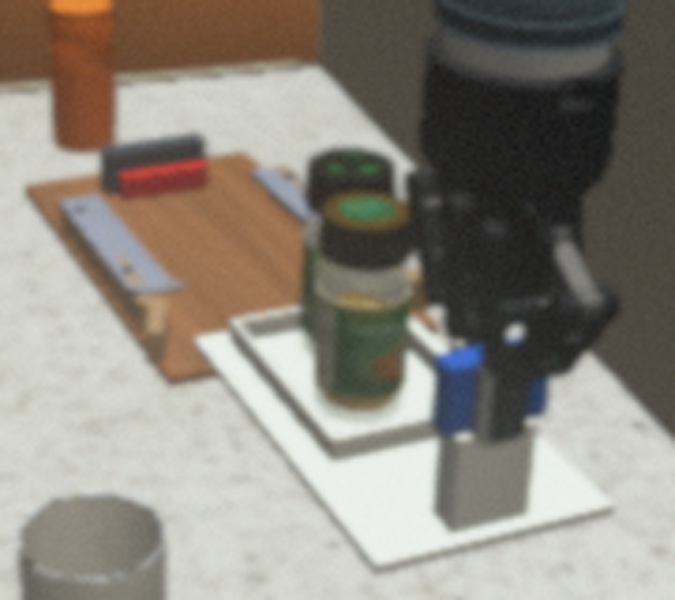

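The nose is now over the step with no contact force, and both jars stand upright. Next: advance to just before the lips, then lower.

Call:
{"name": "step_arm", "arguments": {"gripper": [1, 1, 1, 1, 1], "linear": [[0, -0.4, 0.02], [0, -1.2, 0.05], [0, -2, 0.09], [0, -2.7, 0.12], [0, -3, 0.13]], "twist": [[0, 0, 0], [0, 0, 0], [0, 0, 0], [0, 0, 0], [0, 0, 0]]}}

```text
t: 7.1
ee_pos: [523.6, -139.4, 60.3]
orientation: [-3.09, -0.218, 0.004]
force: [0.1, -0.1, -6.8]
gripper_width: 14.9
grip_force: 62.0
```

Call:
{"name": "step_arm", "arguments": {"gripper": [1, 1, 1, 1, 1], "linear": [[0, 0, 0.0], [0, 0, 0.0], [0, 0, 0], [0, 0, 0], [0, 0, 0]], "twist": [[-0.4, 0, 0], [-0.8, 0, 0], [-1.2, 0, 0], [-1.6, 0, 0], [-1.6, 0, 0]]}}

```text
t: 7.72
ee_pos: [523.7, -140.2, 60.4]
orientation: [-3.118, -0.219, 0.001]
force: [0.7, -0.4, -6.7]
gripper_width: 14.9
grip_force: 61.9
```

```bash
python3 mv.py d -120 58 0.9;  python3 - <<'E'
from h import *
s=observe();print(s['ft_torque'])
E
```

```text
t 7.72 p [ 523.7 -140.2   60.4] yaxis [ 0.1397 -0.9901 -0.0157] yaw -81.97 F [ 0.7 -0.4 -6.7] w 14.9 61.9
lin cm [-0.01 -4.96  0.31] twist [ 0.   -0.04  0.03]
[-0.65166936 -0.11502773  0.01046066]
```

Call:
{"name": "step_arm", "arguments": {"gripper": [1, 1, 1], "linear": [[0, 0, 0.07], [0, 0, 0.14], [0, 0, 0.14]], "twist": [[-0.3, 0, 0], [-0.5, 0, 0], [-0.5, 0, 0]]}}

```text
t: 8.1
ee_pos: [524.1, -140.7, 59.3]
orientation: [-3.127, -0.219, -0.002]
force: [0.0, -1.6, -5.0]
gripper_width: 15.0
grip_force: 58.8
```

```bash
python3 -c "
from h import *
s=observe();print(s['force'],s['ft_torque'],s['ee_pos'])"
```

```text
[ 0.03396761 -1.55460066 -4.9993944 ] [-0.32819342  0.02008686  0.05888857] [ 524.08828126 -140.67420423   59.29033533]
```

Call:
{"name": "step_arm", "arguments": {"gripper": [1, 1, 1, 1, 1], "linear": [[0, -0.4, 0], [0, -1.2, 0.01], [0, -2.2, 0.01], [0, -3.2, 0.02], [0, -3.8, 0.02]], "twist": [[0, 0, 0], [0, 0, 0], [0, 0, 0], [0, 0, 0], [0, 0, 0]]}}

```text
t: 8.72
ee_pos: [518.3, -101.2, 59.0]
orientation: [-3.126, -0.222, -0.0]
force: [0.2, -2.1, -3.9]
gripper_width: 15.3
grip_force: 58.8
```

```bash
python3 mv.py d -70 59 0.4;  python3 - <<'E'
from h import *
s=observe();print(s['ft_torque'])
a=save('top','t5')[150:300,200:450]; b=save('side','s5')[180:340,260:400]
cv2.imwrite('pics/c5.png',np.hstack([cv2.resize(a,(480,288),interpolation=cv2.INTER_CUBIC),cv2.resize(b,(252,288),interpolation=cv2.INTER_CUBIC)])[:,:,::-1])
E
```

```text
t 8.72 p [ 518.3 -101.2   59. ] yaxis [ 0.141  -0.99   -0.0075] yaw -81.89 F [ 0.2 -2.1 -3.9] w 15.3 58.8
lin cm [-0.01 -6.03  0.05] twist [-0.03 -0.04  0.11]
[-0.57669709 -0.04403635  0.0478693 ]
```

View pics/c5.png

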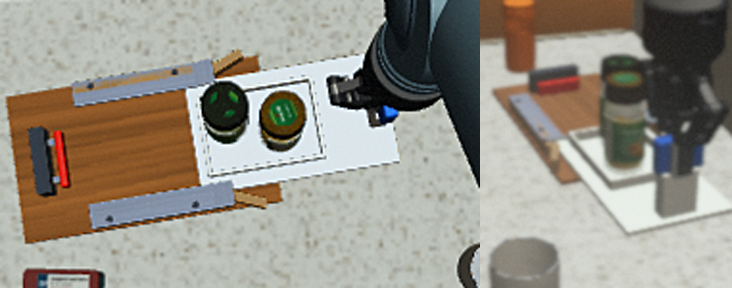

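Call:
{"name": "step_arm", "arguments": {"gripper": [1, 1, 1, 1, 1], "linear": [[0, -0.5, 0], [0, -1.6, 0.01], [0, -2.8, 0.02], [0, -4, 0.03], [0, -4.6, 0.03]], "twist": [[0, 0, 0], [0, 0, 0], [0, 0, 0], [0, 0, 0], [0, 0, 0]]}}

```text
t: 9.45
ee_pos: [511.8, -55.5, 59.1]
orientation: [-3.126, -0.222, -0.0]
force: [0.1, -1.8, -3.8]
gripper_width: 15.1
grip_force: 58.9
```

```bash
python3 mv.py d -40 59 0.4;  python3 -c "
from h import *
s=observe();print(s['ft_torque'])"
```

```text
t 9.45 p [511.8 -55.5  59.1] yaxis [ 0.1414 -0.9899 -0.0076] yaw -81.87 F [ 0.1 -1.8 -3.8] w 15.1 58.9
lin cm [ 0.   -4.41  0.04] twist [-0.03 -0.04  0.13]
[-0.53281037 -0.11127376  0.05622216]
```

Smooth, about 2 N drag. Continue to tray x ≈ -25.

Call:
{"name": "step_arm", "arguments": {"gripper": [1, 1, 1, 1, 1], "linear": [[0, -0.5, 0], [0, -1.8, 0.01], [0, -3.2, 0.02], [0, -4.5, 0.03], [0, -5, 0.04]], "twist": [[0, 0, 0], [0, 0, 0], [0, 0, 0], [0, 0, 0], [0, 0, 0]]}}

```text
t: 10.07
ee_pos: [504.8, -5.8, 59.0]
orientation: [-3.126, -0.223, -0.0]
force: [1.0, -2.1, -4.0]
gripper_width: 15.6
grip_force: 58.9
```

```bash
python3 mv.py d 0 59 0.4;  python3 -c "
from h import *
s=observe();print(s['ft_torque'])"
```

```text
t 10.07 p [504.8  -5.8  59. ] yaxis [ 0.1419 -0.9899 -0.0076] yaw -81.84 F [ 1.  -2.1 -4. ] w 15.6 58.9
lin cm [ 0.   -3.39  0.03] twist [-0.04 -0.04  0.16]
[-0.49351167 -0.04386793  0.01524982]
```

Call:
{"name": "step_arm", "arguments": {"gripper": [1, 1, 1, 1, 1], "linear": [[0, -0.4, 0], [0, -1.4, 0.01], [0, -2.3, 0.01], [0, -2.9, 0.02], [0, -3.2, 0.02]], "twist": [[0, 0, 0], [0, 0, 0], [0, 0, 0], [0, 0, 0], [0, 0, 0]]}}

```text
t: 10.7
ee_pos: [500.5, 24.6, 59.0]
orientation: [-3.127, -0.22, -0.0]
force: [0.2, -2.4, -3.9]
gripper_width: 15.4
grip_force: 58.9
```

Call:
{"name": "step_arm", "arguments": {"gripper": [1, 1], "linear": [[0, -0.1, 0.1], [0, -0.2, 0.1]], "twist": [[0, 0, 0], [0, 0, 0]]}}

```text
t: 10.95
ee_pos: [500.3, 25.5, 58.0]
orientation: [-3.127, -0.218, -0.0]
force: [0.5, -2.6, -3.1]
gripper_width: 15.2
grip_force: 59.0
```

```bash
python3 mv.py d 0 59 0.4;  python3 -c "
from h import *
s=observe();print(s['ft_torque'])"
```

```text
t 10.95 p [500.3  25.5  58. ] yaxis [ 0.1388 -0.9903 -0.0066] yaw -82.02 F [ 0.5 -2.6 -3.1] w 15.2 59.0
lin cm [-0.   -0.23 -0.1 ] twist [ 0.02 -0.04 -0.02]
[-0.55775455 -0.03175565 -0.00815771]
```

Call:
{"name": "step_arm", "arguments": {"gripper": [1, 1, 1], "linear": [[0, -0.1, 0], [0, -0.2, 0.05], [0, -0.3, 0.1]], "twist": [[0, 0, 0], [0, 0, 0], [0, 0, 0]]}}

```text
t: 11.32
ee_pos: [500.2, 27.7, 57.6]
orientation: [-3.129, -0.218, -0.0]
force: [-1.4, -4.9, 3.6]
gripper_width: 15.4
grip_force: 59.9
```

```bash
python3 mv.py d 10 57 0.4;  python3 -c "
from h import *
s=observe();print(s['ft_torque'])"
```

```text
t 11.32 p [500.2  27.7  57.6] yaxis [ 0.1387 -0.9903 -0.0053] yaw -82.03 F [-1.4 -4.9  3.6] w 15.4 59.9
lin cm [-0.02 -1.01  0.06] twist [ 0.1  -0.03 -0.03]
[-1.30082345  0.33755182  0.0551842 ]
```

Call:
{"name": "step_arm", "arguments": {"gripper": [1, 1, 1], "linear": [[0, 0, -0.06], [0, -0.1, -0.06], [0, -0.2, -0.06]], "twist": [[0, 0, 0], [0, 0, 0], [0, 0, 0]]}}

```text
t: 11.7
ee_pos: [499.7, 31.2, 57.7]
orientation: [-3.127, -0.219, -0.001]
force: [-0.0, -2.5, -2.4]
gripper_width: 15.4
grip_force: 59.1
```

Call:
{"name": "step_arm", "arguments": {"gripper": [1, 1], "linear": [[0, -0.1, 0], [0, -0.2, 0]], "twist": [[0, 0, 0], [0, 0, 0]]}}

```text
t: 11.95
ee_pos: [499.5, 32.6, 57.7]
orientation: [-3.127, -0.219, -0.001]
force: [-0.3, -4.4, -1.8]
gripper_width: 14.9
grip_force: 59.1
```

Call:
{"name": "step_arm", "arguments": {"gripper": [1, 1], "linear": [[0, -0.1, 0], [0, -0.2, 0]], "twist": [[0, 0, 0], [0, 0, 0]]}}

```text
t: 12.2
ee_pos: [499.4, 33.3, 57.8]
orientation: [-3.129, -0.218, -0.001]
force: [1.1, -6.7, -2.6]
gripper_width: 15.4
grip_force: 59.2
```

Call:
{"name": "step_arm", "arguments": {"gripper": [1, 1], "linear": [[0, -0.1, 0], [0, -0.2, 0]], "twist": [[0, 0, 0], [0, 0, 0]]}}

```text
t: 12.45
ee_pos: [499.3, 33.8, 57.9]
orientation: [-3.131, -0.217, -0.001]
force: [1.6, -8.1, -1.6]
gripper_width: 15.2
grip_force: 59.3
```

Call:
{"name": "step_arm", "arguments": {"gripper": [1, 1], "linear": [[0, -0.1, 0], [0, -0.1, 0]], "twist": [[0, 0, 0], [0, 0, 0]]}}

```text
t: 12.7
ee_pos: [499.3, 34.1, 58.0]
orientation: [-3.131, -0.216, -0.001]
force: [1.5, -8.4, -0.9]
gripper_width: 15.5
grip_force: 59.3
```

Call:
{"name": "step_arm", "arguments": {"gripper": [1, 1, 1, 1], "linear": [[0, -0.1, 0], [0, -0.2, 0], [0, -0.3, 0], [0, -0.3, 0]], "twist": [[0, 0, 0], [0, 0, 0], [0, 0, 0], [0, 0, 0]]}}

```text
t: 13.2
ee_pos: [499.1, 35.0, 58.1]
orientation: [-3.134, -0.214, -0.001]
force: [1.9, -12.5, -1.5]
gripper_width: 15.7
grip_force: 59.4
```

```bash
python3 mv.py d 10 57 0.4;  python3 -c "
from h import *
s=observe();print(s['ft_torque'])"
```

```text
t 13.2 p [499.1  35.   58.1] yaxis [ 1.361e-01 -9.907e-01 -3.000e-04] yaw -82.18 F [  1.9 -12.5  -1.5] w 15.7 59.4
lin cm [-0.02 -0.28  0.11] twist [ 0.38 -0.04 -0.18]
[-2.68706971 -0.32217497  0.02469771]
```

Call:
{"name": "step_arm", "arguments": {"gripper": [1, 1, 1, 1, 1], "linear": [[0, 0, 0], [0, 0, 0], [0, 0, 0], [0, 0, 0], [0, 0, 0]], "twist": [[0, 0, 0], [0, 0, 0], [0, 0, 0], [0, 0, 0], [0, 0, 0]]}}

```text
t: 13.82
ee_pos: [499.1, 34.9, 58.1]
orientation: [-3.134, -0.214, -0.001]
force: [0.4, -11.4, -0.8]
gripper_width: 15.5
grip_force: 59.4
```

Call:
{"name": "step_arm", "arguments": {"gripper": [1, 1, 1, 1, 1], "linear": [[0, 0, 0], [0, 0, 0], [0, 0, 0], [0, 0, 0], [0, 0, 0]], "twist": [[0, 0, 0], [0, 0, 0], [0, 0, 0], [0, 0, 0], [0, 0, 0]]}}

```text
t: 14.45
ee_pos: [499.1, 34.9, 58.1]
orientation: [-3.134, -0.214, -0.001]
force: [1.9, -11.9, -1.2]
gripper_width: 15.1
grip_force: 59.4
```

```bash
python3 - <<'E'
from h import *
a=save('top','t6')[150:300,200:450]; b=save('side','s6')[180:300,260:380]
cv2.imwrite('pics/c6.png',np.hstack([cv2.resize(a,(500,300),interpolation=cv2.INTER_CUBIC),cv2.resize(b,(300,300),interpolation=cv2.INTER_CUBIC)])[:,:,::-1])
E
```

```text
(no output)
```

View pics/c6.png

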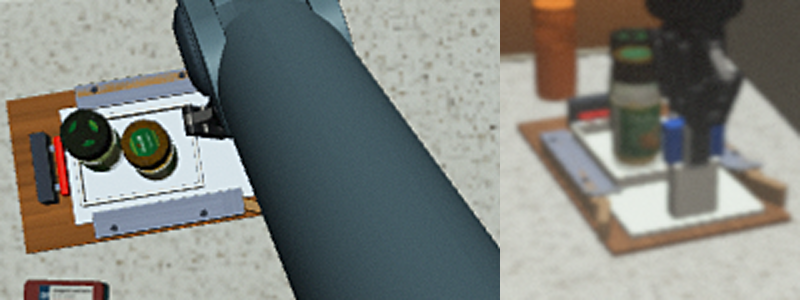

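The top view shows the nose under both lips and against the red stop at about (60,165) in the crop; both jars are upright. Releasing now.

Call:
{"name": "step_arm", "arguments": {"gripper": [0.7, 0.3, 0, 0, 0], "linear": [[0, 0, 0], [0, 0, 0], [0, 0, 0], [0, 0, 0], [0, 0, 0]], "twist": [[0, 0, 0], [0, 0, 0], [0, 0, 0], [0, 0, 0], [0, 0, 0]]}}

```text
t: 15.18
ee_pos: [498.3, 41.7, 57.9]
orientation: [-3.126, -0.221, -0.001]
force: [1.1, -0.3, 0.9]
gripper_width: 85.2
grip_force: 0.0
```

Call:
{"name": "step_arm", "arguments": {"gripper": [0, 0, 0, 0, 0], "linear": [[0, 0, -0.5], [0, 0, -2], [0, 0, -4.5], [0, 0, -7], [0, 0, -10]], "twist": [[0, 0, 0], [0, 0, 0], [0, 0, 0], [0, 0, 0], [0, 0, 0]]}}

```text
t: 15.8
ee_pos: [498.1, 40.1, 159.4]
orientation: [-3.127, -0.219, -0.001]
force: [-0.1, -0.2, 0.4]
gripper_width: 85.3
grip_force: 0.0
```

Call:
{"name": "step_arm", "arguments": {"gripper": [0, 0, 0, 0, 0], "linear": [[0, 2, -3], [0, 6, -5], [0, 11, -5], [0, 16, -5], [0, 21, -5]], "twist": [[0, 0, 0], [0, 0, 0], [0, 0, 0], [0, 0, 0], [0, 0, 0]]}}

```text
t: 16.42
ee_pos: [528.0, -169.6, 207.9]
orientation: [-3.127, -0.22, -0.004]
force: [0.8, -0.4, -0.1]
gripper_width: 85.8
grip_force: 0.0
```

```bash
python3 - <<'E'
from h import *
a=save('top','t7')[130:340,180:495]; b=save('side','s7')[180:390,220:400]
cv2.imwrite('pics/c7.png',np.hstack([cv2.resize(a,(480,320),interpolation=cv2.INTER_CUBIC),cv2.resize(b,(274,320),interpolation=cv2.INTER_CUBIC)])[:,:,::-1])
E
```

```text
(no output)
```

View pics/c7.png

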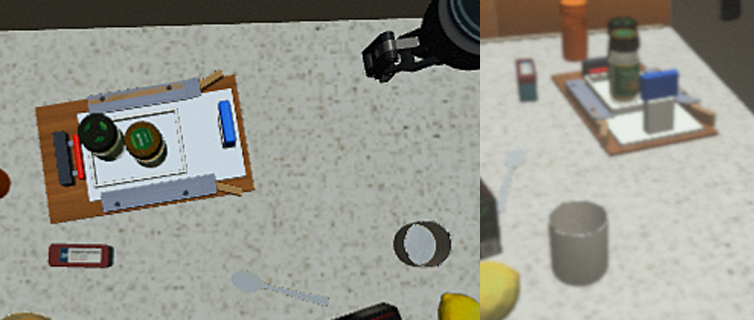

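The tray lies home against the stop with both jars upright. The cup and tin have not moved, and the arm is clear.

```bash
python3 -c "
from plant import *
print(close_job())"
```

```text
the job is handed in; nothing more can be done
None
```

The tray is home in the dock under its lips, pressed about 10 N against the red stop for over a second and released; both jars are upright, the cup and tin unmoved, and the job was handed in at about 16.5 s.

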